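# Swing the desk lamp over the yellow form

### The job

Bring the desk lamp over the yellow form: push its arm round with a finger until the middle of the light bar is above the middle of the form, and push on the bar near one end to turn it until it lies parallel to the form's long sides. Push gently with the fingers only, without gripping or banging the lamp, and leave everything else on the desk where it is.

Things in the scene. Friction and masses are not known exactly. Their poses are not given: they have to be found in the camera images.
- lamp_post_top (a point): the desk lamp's post axis, at arm height (277 mm above the desk). The foot (130 mm across, 16 mm high) and the upright 19 mm post stand fast on the desk; above the arm a black 34 mm hub reaches up to 292 mm
- lamp_arm (a joint): angle of the lamp's level aluminium arm about the upright post, rad, growing anticlockwise seen from above, range -1.3 to 1.3; at 0 the arm points along -x of the lamp's foot (which is itself turned up to 0.15 rad from the world's axes). The arm is a square bar 14 mm wide and high (270 to 284 mm above the desk), 280 mm from post axis to bar pivot. It turns only about the post, with friction (0.6 N m, about 3 N at 200 mm) and stays where it is left
- lamp_head (a joint): angle of the light bar relative to the arm, about an upright pivot at the arm's end and the bar's middle, rad, growing anticlockwise from above, range -1.3 to 1.3; 0 means square across the arm. Light friction (0.06 N m, about 0.6 N at 100 mm); the arm is stiffer and does not follow when the bar is pushed gently near its end
- bar_middle (a point): the middle of the light bar, at mid thickness, 253 mm above the desk, on the pivot 280 mm from the post axis. The bar is a flat aluminium strip with black end caps, 300 mm long, 40 mm wide, 16 mm thick (245 to 261 mm above the desk); this point's own y axis runs along the bar's length and its x axis across it. A black 30 mm pivot cap, up to 286 mm, sits over its middle
- yellow_form: yellow A4 form with ruled boxes and an orange heading strip, 297 x 210 mm, 2 mm thick, lying flat on the desk and not moving; origin at its middle on the desk; its y axis runs along its long (297 mm) sides, its x axis along the short sides. Its middle lies within 15 mm of the circle on which the bar's middle swings; it lies on one or the other side of the lamp
- white_printout: white A4 sheet with grey printed lines, 297 x 210 mm, 2 mm thick, lying flat and not moving, on the other side of the lamp; not to be lit
- highlighter: green highlighter pen with black cap, 100 x 19 x 15 mm, lying on the yellow form; origin at its underside
- stapler: black and red stapler, 135 x 36 x 54 mm, lying on the white printout; origin at the centre of its underside
- mug: blue mug, 80 mm wide, 92 mm high, beside the lamp's foot; origin at the centre of its underside
- bottle: clear water bottle, 64 mm wide, 200 mm high, beside the lamp's foot (below the lamp's arm and bar); origin at the centre of its underside
- mouse: black and grey computer mouse, 100 x 58 x 32 mm, on a mouse mat; origin at the centre of its underside
- cordless_phone: black cordless telephone standing in its charging cradle, 95 x 85 mm, 165 mm high; origin at the centre of the cradle's underside

How it is judged (in metres and radians):
At the end, for the whole second after the job is handed in: The middle of the light bar is within 30 mm, measured level, of the point above the middle of the yellow form; the bar is parallel to the form's long sides within 0.16 rad (9 degrees); the lamp stands still; every loose thing is within 15 mm of where it stood (horizontal distance between bar_middle and yellow_form below 0.03 m and angle between the y axis of bar_middle and the y axis of yellow_form, either way round below 0.16 rad and velocity of joint lamp_arm between -0.05 and 0.05 rad/s and velocity of joint lamp_head between -0.05 and 0.05 rad/s and distance of each of highlighter, stapler, mug, bottle, mouse, cordless_phone from where it was at the start of the episode below 0.015 m); the robot touches nothing.
It fails at once if the lamp was gripped or pushed with more than 30 N (contact force between the fingers and lamp above 30 N).
It fails at once if the lamp was swung or spun fast (arm over 2 rad/s, bar over 4 rad/s) (velocity of joint lamp_arm above 2 rad/s or velocity of joint lamp_arm below -2 rad/s or velocity of joint lamp_head above 4 rad/s or velocity of joint lamp_head below -4 rad/s).
It fails at once if the lamp was pushed with the arm or hand instead of the fingers (contact force between the arm and lamp above 1 N).
It fails at once if a loose thing on the desk was moved or lifted more than 15 mm (distance of any of highlighter, stapler, mug, bottle, mouse, cordless_phone from where it was at the start of the episode above 0.015 m).
It also fails if it takes over 59 s, if anything falls off the work surface, if the arm or the gripper's body presses on something with over 40 N, if the wrist force passes 120 N, or if a joint passes its speed limit or range.

### The arm

A 7-joint arm with a two-finger parallel gripper is mounted at the origin on the work surface. World frame = base frame: x ahead of the robot, y to its left, z up, the work surface at z = 0. Lengths are in m, angles in degrees, forces in N, time in s.
With the tool pointing down it reaches from about 0.425 to 0.875 m from the base axis. Payload 4.7 kg.
Tool frame: the origin (TCP) lies midway between the tips of the shut fingers; the grasp point (between the pads) lies 19 mm behind it; y points along the fingers, x is the direction in which the jaws open and shut, and the axes are right-handed (so a half turn about y gives the same grasp; the last joint's range is limited). The gripper opens to 87 mm and grips with 3 to 60 N. Pads are 19 mm wide; open, the fingers measure 117 mm over their backs; the gripper's body (75 mm by 190 mm) begins 51 mm behind the grasp point.
Start: joints at [68.875, 18.392, -4.016, 83.108, 1.295, 78.541, -3.26], TCP at [0.243, -0.603, 0.223] pointing down, gripper open.
Joint ranges: [-163.93, 163.93], [-17.29, 119.83], [-79.2, 71.16], [3.27, 140.29], [-89.18, 269.18], [5.43, 117.66], [-154.24, 154.24]. Speed limits (degrees/s): [147.25, 147.25, 180, 180, 180, 180, 180].

### API

Orientations are given as [roll, pitch, yaw] about the fixed x, y, z axes, in that order (R = Rz(yaw) Ry(pitch) Rx(roll)).
In Python, from cell import env gives the robot as it stands.
- The arm moves only by the tool carry_out, never from a script. Its argument "targets" is a list of rows, each a list of 2 entries, a list of its own where there are three numbers: the shift along the tool's x, y, z in mm, then the turn, a rotation vector about the tool's x, y, z in degrees. A call has 1 to 12 rows; each row shifts and turns the commanded pose from where the row before left it, along the tool's axes as they then stand; what a row does not reach is not made up. A row lasts 1/10 s, in which the tool goes at most 50 mm and 8.59 degrees, less where a joint would pass 70% of its speed; a pose out of reach is approached as far as the arm can. A call with a gripper value outside its range is refused whole. "jaw" is the opening, from 0 (shut) to 1 (fully open), set as the call begins (left out, the last holds). The fingers move at their own pace and stop on an object; "squeeze" is the grip in N (left out, the last holds). Time passes only in rows, so rows that do not move let the fingers close. It gives the time, the measured TCP pose, the force and the opening at its end, in the units of the state.
- env.get_obs(): the state, without advancing time (a new reading comes with each control period).
- env.read_camera(name): name is "scene" or "top" or "wrist"; returns the picture (420x560x3 uint8, red, green, blue); there is no depth.
- env.get_calibration(name): a dict with "fx", "fy", "cx", "cy" (pixels), "R" (3x3) and "t" (3): a world point X has camera coordinates R X + t; the wrist camera has in their place "hand_eye" (4x4, takes a point from camera to tool coordinates, whose origin is the TCP and whose axes are the tool frame's). Camera axes: x right, y down, z forward; pixel columns grow to the right and rows downward; lengths in m; the calibration is good to about 2 mm. A picture is of the moment at which its call begins: read the wrist's pose just before it. get_calibration takes no time and is no camera call.
- env.sign_off(): hands the job in, once; it reports no verdict.
Trained networks look in the newest picture that a camera, given by its name, has taken for a name from the list of things; names that differ only in an ending like _2 or _b are one class to them, and where a whole thing is asked for, a point or a joint stands for the part that bears it (a point fixed in the world has none). Each returns a list of dicts, best first, with "p" (0 to 1); they miss things now and then, are a little off and sometimes report something else, mostly with a low value. They report only what shows in the picture. A call takes as long as a camera call.
- env.outline_of(camera, label): "mask" (420x560 bool, what is visible of it) and "xy" ([column, row] in pixels, amid what is visible of it).
The state is a dict: "time_s": time; "qpos": joint angles; "joint_velocities": joint speeds; "effort": joint torques, N m; "tool_pos": TCP position; "tool_rot": TCP orientation; "force": force on the tool from outside, world axes, zero at the start; "wrist_torque": the same for the moment, N m; "grip_width": finger opening in m.
Only numpy, scipy, OpenCV 4.12 (cv2) and the standard library are available. Lean on these libraries where they do the work, as an engineer would, in place of code of your own. Each camera call takes 0.05 s, during which the arm holds its last target.

## Working session

There is one attempt and no reset: what is moved stays moved. The work goes in short steps, Python scripts to look and compute and a tool call to move; the robot and the scene stay as the last step left them, time stands still between calls to the robot, and variables do not carry over. Pictures are saved under pics/ and viewed, and the job is handed in when it is done.

Besides the shell and the picture viewer there is one more tool, called as a command line: name --argument value ..., lists and objects as JSON in quotes. carry_out: Moves the arm, as the interface text tells. Its arguments: {"type":"object","properties":{"targets":{"type":"array","items":{"type":"array"}},"jaw":{"type":"number"},"squeeze":{"type":"number"}},"required":["targets"]}

```bash
mkdir -p pics; ls; python3 - <<'E'
from cell import env
import cv2,json
o=env.get_obs();print({k:o[k] for k in('time_s','tool_pos','tool_rot','force','grip_width')})
for n in('scene','top'):
    im=env.read_camera(n);cv2.imwrite(f'pics/{n}0.png',im[:,:,::-1])
    c=env.get_calibration(n);print(n,c)
print(env.get_calibration('wrist'))
E
```

```text
pics
{'time_s': 0.0, 'tool_pos': array([ 0.24252456, -0.60247563,  0.22147728]), 'tool_rot': array([-90.00605355,   0.10779986, -68.06835744]), 'force': array([-0.03774757,  0.01812931,  0.0941549 ]), 'grip_width': 0.08668973648425997}
scene {'fx': 387.7253086313035, 'fy': 387.7253086313035, 'cx': 279.8419688698051, 'cy': 206.3212204860863, 'R': array([[ 0.7639426 ,  0.6452792 , -0.00254199],
       [ 0.52482661, -0.62362171, -0.57935567],
       [-0.3754314 ,  0.44126037, -0.81507088]]), 't': array([-0.40463571, -0.16495985,  1.4088369 ])}
top {'fx': 428.0792544973768, 'fy': 428.0792544973768, 'cx': 285.9225325119128, 'cy': 212.19174401243424, 'R': array([[ 0.02490705, -0.99967992, -0.00443823],
       [-0.98005345, -0.02354196, -0.19733475],
       [ 0.1971671 ,  0.00926473, -0.98032612]]), 't': array([-0.00696003,  0.51331785,  1.46860851])}
{'fx': 337.63549586166084, 'fy': 337.63549586166084, 'cx': 282.345271726724, 'cy': 209.50185369498848, 'hand_eye': array([[ 9.99999536e-01,  7.48726008e-04, -6.06077688e-04,
         2.74365781e-04],
       [ 7.93165970e-04, -2.82956421e-01,  9.59132439e-01,
        -1.60977481e-01],
       [ 5.46633828e-04, -9.59132474e-01, -2.82956884e-01,
         7.74231968e-02],
       [ 0.00000000e+00,  0.00000000e+00,  0.00000000e+00,
         1.00000000e+00]])}
```

View pics/top0.png

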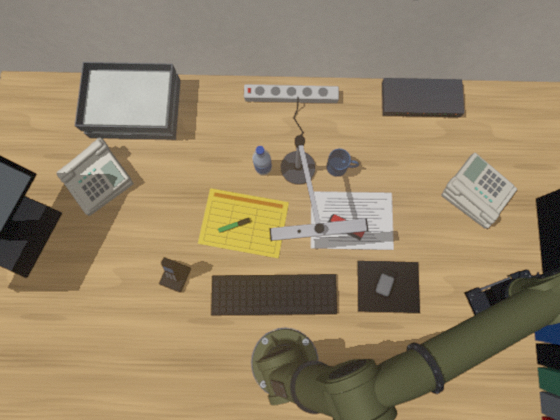

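View pics/scene0.png

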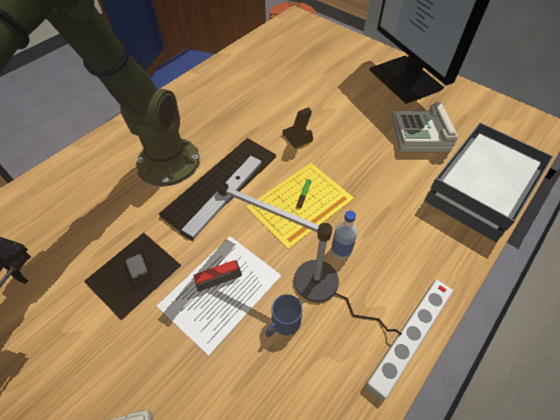

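The top view shows the lamp hub at (300,141), pivot at (320,229), and the bar running from (270,234) to (368,225). The form is at about (244,222), on the +y side. Next I'll measure these.

```bash
cat > h.py <<'E'
from cell import env
import numpy as np, cv2
def ray(cam,px,z):
    c=env.get_calibration(cam); R=np.array(c['R']);t=np.array(c['t'])
    d=R.T@np.array([(px[0]-c['cx'])/c['fx'],(px[1]-c['cy'])/c['fy'],1]); o=-R.T@t
    return o+d*(z-o[2])/d[2]
def proj(cam,X):
    c=env.get_calibration(cam); p=np.array(c['R'])@np.array(X)+np.array(c['t'])
    return np.array([c['fx']*p[0]/p[2]+c['cx'],c['fy']*p[1]/p[2]+c['cy']])
def rect(cam,label,z,k=0):
    r=env.outline_of(cam,label)
    if not r: return None
    m=r[k]['mask'].astype('uint8')
    pts=np.argwhere(m)[:,::-1]
    W=np.array([ray(cam,p,z)[:2] for p in pts])
    hull=cv2.convexHull((W*1000).astype('float32'))
    return r[k]['p'],len(pts),cv2.minAreaRect(hull),r
E
python3 - <<'E'
from h import *
np.set_printoptions(precision=4,suppress=True)
for cam in('top','scene'):
    env.read_camera(cam)
    for l,z in(('yellow_form',.002),('bar_middle',.261),('lamp_arm',.277),('lamp_head',.26),('highlighter',.01),('bottle',.1),('mug',.05),('cordless_phone',.08)):
        r=rect(cam,l,z)
        if r is None: print(cam,l,None);continue
        print(cam,l,r[:3],[ (round(a['p'],2),a['mask'].sum(),a['xy']) for a in r[3]])
print('post',ray('top',(300,141),.292),'piv',ray('top',(320,228.5),.286), ray('top',(270,234),.261),ray('top',(368,225),.261))
print('scene post',ray('scene',(325,229),.292),'piv',ray('scene',(223,188),.286))
E
python3 - <<'E'
import cv2
a=cv2.imread('pics/top0.png')[120:280,180:400];cv2.imwrite('pics/top0c.png',cv2.resize(a,None,fx=3.6,fy=3.6,interpolation=cv2.INTER_CUBIC))
E
```

```text
Traceback (most recent call last):
  File "h.py", line 15, in rect
    W=np.array([ray(cam,p,z)[:2] for p in pts])
                ~~~^^^^^^^^^
  File "h.py", line 4, in ray
    c=env.get_calibration(cam); R=np.array(c['R']);t=np.array(c['t'])
ValueError: time passes only in moves, steps and waits
```

View pics/top0c.png

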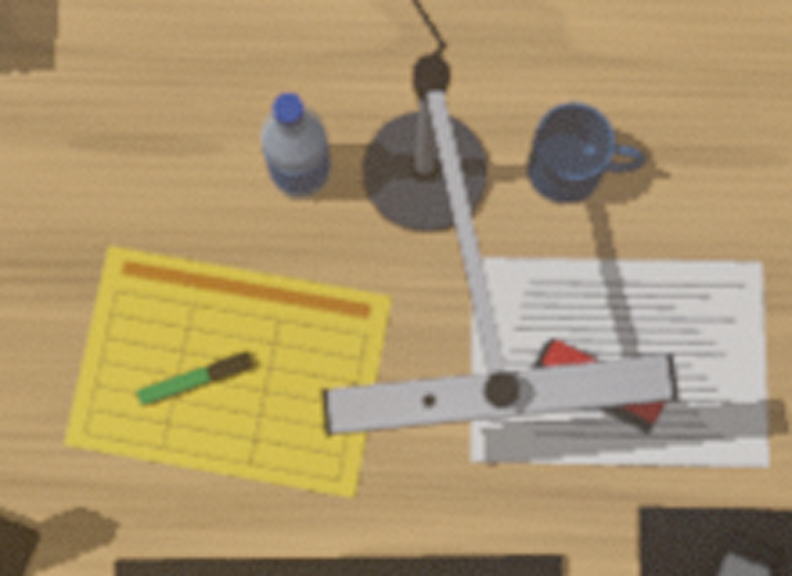

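```bash
sed -i 's/^import numpy.*/import numpy as np, cv2\n_C={n:env.get_calibration(n) for n in("top","scene","wrist")}/; s/env.get_calibration(cam)/_C[cam]/' h.py
python3 - <<'E'
from h import *
np.set_printoptions(precision=4,suppress=True)
for cam in('top','scene'):
    env.read_camera(cam)
    for l,z in(('yellow_form',.002),('bar_middle',.261),('lamp_arm',.277),('bottle',.1),('cordless_phone',.08)):
        r=rect(cam,l,z)
        if r is None: print(cam,l,None);continue
        print(cam,l,r[:3],[ (round(a['p'],2),a['mask'].sum(),a['xy']) for a in r[3]])
f=lambda u,v:(180+(u+.5)/3.6-.5,120+(v+.5)/3.6-.5)
for n,z,p in(('c1',.002,(108,248)),('c2',.002,(388,297)),('c3',.002,(355,495)),('c4',.002,(65,443)),('hub',.292,(431,72)),('piv',.286,(501,388)),('barL',.261,(325,412)),('barR',.261,(674,377)),('bottletop',.2,(288,107))):
    print(n,ray('top',f(*p),z))
print('scene post',ray('scene',(325,229),.292),'piv',ray('scene',(223,188),.286))
print(env.get_obs()['time_s'])
E
```

```text
top yellow_form (0.87, 4148, ((481.15582275390625, 162.0637664794922), (296.9172668457031, 208.96774291992188), 81.12188720703125)) [(0.87, np.int64(4148), [241.6, 217.3]), (0.18, np.int64(145), [348.6, 232.5])]
top bar_middle (0.56, 1257, ((419.13787841796875, -95.06849670410156), (43.70681381225586, 303.9305419921875), 7.6373748779296875)) [(0.56, np.int64(1257), [321.8, 229.7])]
top lamp_arm (0.95, 1893, ((557.6099853515625, -77.26766967773438), (324.47735595703125, 296.3905029296875), 6.871591567993164)) [(0.95, np.int64(1893), [313.1, 224.8])]
top bottle (0.73, 412, ((685.4968872070312, 97.49461364746094), (103.1976089477539, 63.51675796508789), 1.8478460311889648)) [(0.73, np.int64(412), [261.5, 160.7]), (0.31, np.int64(3539), [356.4, 217.6])]
top cordless_phone (0.73, 725, ((283.4946594238281, 388.4384765625), (105.78540802001953, 91.73831176757812), 69.78797149658203)) [(0.73, np.int64(725), [171.0, 273.2])]
scene yellow_form (0.67, 3980, ((481.18365478515625, 160.35470581054688), (303.4526672363281, 215.92361450195312), 80.66145324707031)) [(0.67, np.int64(3980), [303.2, 204
[... 364 characters left out ...]
64(2427), [241.9, 200.0])]
scene bottle (0.57, 898, ((690.5153198242188, 96.94674682617188), (65.36170959472656, 168.57614135742188), 20.421438217163086)) [(0.57, np.int64(898), [344.3, 236.2])]
scene cordless_phone (0.71, 697, ((296.28607177734375, 369.94866943359375), (105.67581939697266, 200.83885192871094), 40.687801361083984)) [(0.71, np.int64(697), [302.6, 128.9])]
c1 [0.606  0.2913 0.002 ]
c2 [0.5611 0.0015 0.002 ]
c3 [0.3579 0.0295 0.002 ]
c4 [0.403  0.3224 0.002 ]
hub [ 0.6938 -0.0324  0.292 ]
piv [ 0.4224 -0.0953  0.286 ]
barL [0.4026 0.0503 0.261 ]
barR [ 0.4394 -0.2425  0.261 ]
bottletop [0.6923 0.096  0.2   ]
scene post [ 0.6958 -0.0341  0.292 ] piv [ 0.4265 -0.0976  0.286 ]
0.8
```

```bash
cat > plan.py <<'E'
import numpy as np
from scipy.spatial.transform import Rotation as Ro
np.set_printoptions(precision=4,suppress=True)
def pose(yaw): return Ro.from_euler('z',yaw,degrees=True)*Ro.from_euler('x',-90,degrees=True)
def rows(p0,y0,wps):
    """wps list of (x,y,z,yaw); one row each"""
    out=[]
    for *p,y in wps:
        d=pose(y0).inv().apply((np.array(p)-p0)*1000); out.append([[int(round(a)) for a in d],[0,round(-(y-y0),1),0]])
        p0=np.array(p);y0=y
    return out
def lin(a,b,n): return [tuple(np.array(a)+(np.array(b)-np.array(a))*i/n) for i in range(1,n+1)]
E
python3 - <<'E'
from plan import *
s=(.2425,-.6025,.2215,-68.07);u=(.2425,-.6025,.331,-68.07);g=(.521,-.125,.331,13)
import json
# go in polar
w=[]
a0,a1=np.arctan2(s[1],s[0]),np.arctan2(g[1],g[0]);r0,r1=np.hypot(*s[:2]),np.hypot(*g[:2])
n=16
for i in range(1,n+1):
    k=i/n;a=a0+(a1-a0)*k;r=r0+(r1-r0)*k;w.append((r*np.cos(a),r*np.sin(a),.331,-68.07+(13+68.07)*k))
print(json.dumps(rows(np.array(u[:3]),u[3],w)))
E
```

```text
[[[-8, 0, 38], [0, -5.1, 0]], [[-7, 0, 38], [0, -5.1, 0]], [[-6, 0, 38], [0, -5.1, 0]], [[-5, 0, 38], [0, -5.1, 0]], [[-4, 0, 37], [0, -5.1, 0]], [[-3, 0, 37], [0, -5.1, 0]], [[-2, 0, 37], [0, -5.1, 0]], [[-1, 0, 36], [0, -5.1, 0]], [[0, 0, 36], [0, -5.1, 0]], [[1, 0, 35], [0, -5.1, 0]], [[2, 0, 35], [0, -5.1, 0]], [[3, 0, 34], [0, -5.1, 0]], [[4, 0, 34], [0, -5.1, 0]], [[4, 0, 33], [0, -5.1, 0]], [[5, 0, 33], [0, -5.1, 0]], [[6, 0, 32], [0, -5.1, 0]]]
```

carry_out --targets '[[[0,-40,0],[0,0,0]],[[0,-40,0],[0,0,0]],[[0,-30,0],[0,0,0]]]' --jaw 0

```text
time_s: 1.1
tool_pos: [0.2429, -0.6033, 0.3354]
tool_rot: [-90.0, -0.1, -68.1]
force: [1.4, -0.6, 0.1]
grip_width: 0.0703
```

carry_out --targets '[[[-8,0,38],[0,-5,0]],[[-7,0,38],[0,-5,0]],[[-6,0,38],[0,-5,0]],[[-5,0,38],[0,-5,0]],[[-4,0,37],[0,-5,0]],[[-3,0,37],[0,-5,0]],[[-2,0,37],[0,-5,0]],[[-1,0,36],[0,-5,0]],[[0,0,36],[0,-5,0]],[[1,0,35],[0,-5,0]],[[2,0,20],[0,-5,0]],[[0,0,0],[0,0,0]]]'

```text
time_s: 2.3
tool_pos: [0.4919, -0.3019, 0.3331]
tool_rot: [-89.9, -0.1, -12.6]
force: [-0.3, 0.7, 1.0]
grip_width: 0.0004
```

```bash
python3 - <<'E'
from h import *
from plan import *
import json
o=env.get_obs();p=o['tool_pos'];y=o['tool_rot'][2];print(p,o['tool_rot'],o['time_s'])
im=env.read_camera('scene');cv2.imwrite('pics/s1.png',im[:,:,::-1])
g=(.521,-.125,.331,13)
print(json.dumps(rows(p,y,lin((*p,y),g,6))))
E
```

```text
[ 0.4919 -0.3019  0.3331] [-89.9347  -0.0704 -12.6314] 2.3
[[[-2, 0, 30], [0, -4.3, 0]], [[1, 0, 30], [0, -4.3, 0]], [[3, 0, 30], [0, -4.3, 0]], [[5, 0, 29], [0, -4.3, 0]], [[7, 0, 29], [0, -4.3, 0]], [[9, 0, 28], [0, -4.3, 0]]]
```

View pics/s1.png

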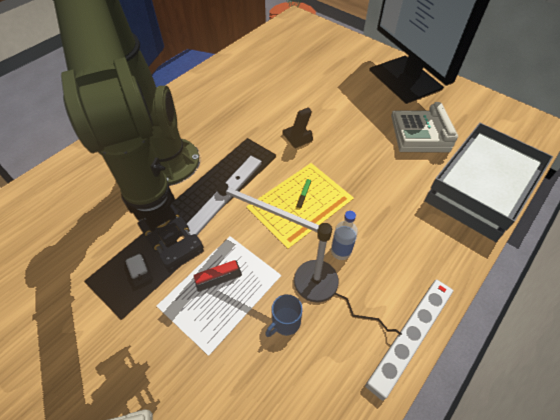

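The gripper is above the right end of the bar at about (175,240) and nothing has been disturbed. I'll continue to the pre-push point and lower.

carry_out --targets '[[[-2,0,30],[0,-4,0]],[[1,0,30],[0,-4,0]],[[3,0,30],[0,-4,0]],[[5,0,29],[0,-4,0]],[[7,0,29],[0,-5,0]],[[9,0,28],[0,-5,0]],[[0,25,0],[0,0,0]],[[0,25,0],[0,0,0]],[[0,26,0],[0,0,0]],[[0,0,0],[0,0,0]],[[0,0,0],[0,0,0]]]'

```text
time_s: 3.45
tool_pos: [0.5222, -0.1291, 0.2571]
tool_rot: [-90.0, 0.0, 13.1]
force: [-0.8, 0.6, 0.2]
grip_width: 0.0006
```

```bash
python3 - <<'E'
from h import *
o=env.get_obs();print(o['tool_pos'],o['tool_rot'],o['time_s'],o['force'])
for n in('scene','top'):
    im=env.read_camera(n);im=im[130:330,80:380] if n=='scene' else im[100:300,180:460]
    cv2.imwrite(f'pics/{n}2.png',cv2.resize(im[:,:,::-1],None,fx=2.6,fy=2.6,interpolation=cv2.INTER_CUBIC))
E
```

```text
[ 0.52222001 -0.12908606  0.2570675 ] [-9.00015612e+01  6.69306577e-03  1.30523244e+01] 3.45 [-0.81799112  0.59037228  0.21056304]
```

View pics/scene2.png

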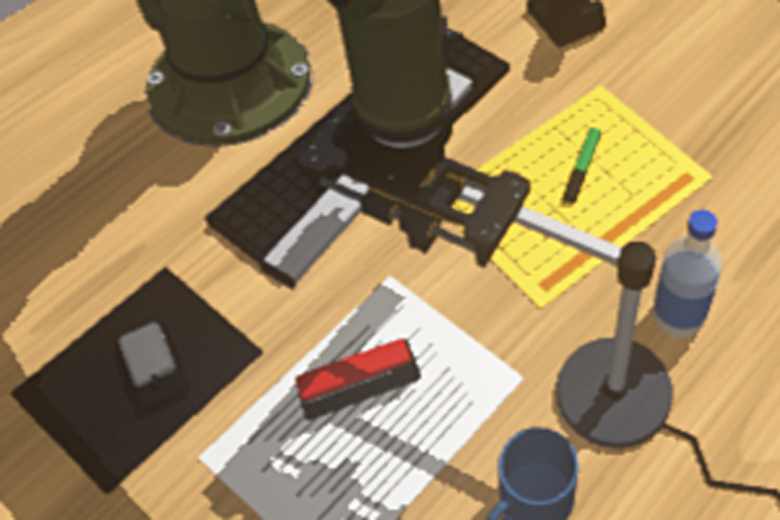

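View pics/top2.png

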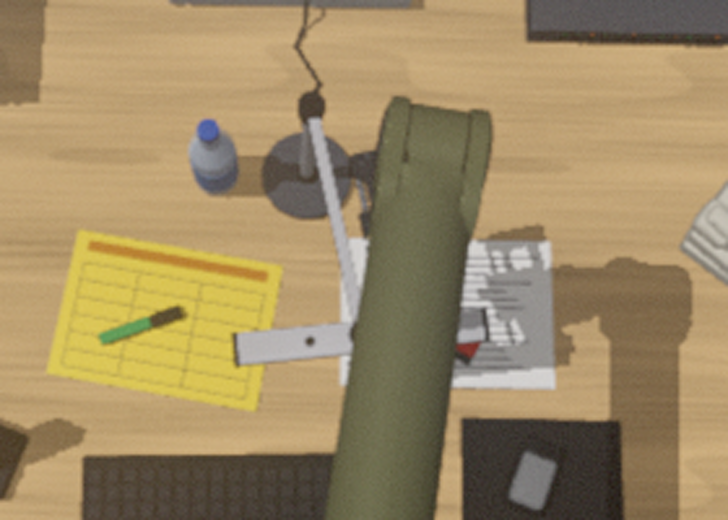

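carry_out --targets '[[[0,0,12],[0,0,0]],[[0,0,10],[0,0,0]],[[0,0,7],[0,0,0]],[[0,0,5],[0,0,0]],[[0,0,3],[0,1,0]],[[0,0,5],[0,1.5,0]],[[-1,0,7],[0,2,0]],[[-1,0,10],[0,3,0]],[[-1,0,10],[0,3,0]],[[0,0,7],[0,2,0]],[[0,0,3],[0,1,0]]]'

```text
time_s: 4.65
tool_pos: [0.5052, -0.0536, 0.2565]
tool_rot: [-90.1, 0.1, -0.7]
force: [-1.9, -3.5, 1.6]
grip_width: 0.0006
```

```bash
python3 - <<'E'
from h import *
o=env.get_obs();print(o['tool_pos'],o['tool_rot'],o['time_s'],o['force'])
for n in('scene','top'):
    im=env.read_camera(n);im=im[130:330,80:380] if n=='scene' else im[100:300,180:460]
    cv2.imwrite(f'pics/{n}3.png',cv2.resize(im[:,:,::-1],None,fx=2.6,fy=2.6,interpolation=cv2.INTER_CUBIC))
E
```

```text
[ 0.5052239  -0.05363235  0.25652114] [-9.01068419e+01  6.34051573e-02 -6.81197633e-01] 4.65 [-1.91265975 -3.45073467  1.55474002]
```

View pics/scene3.png

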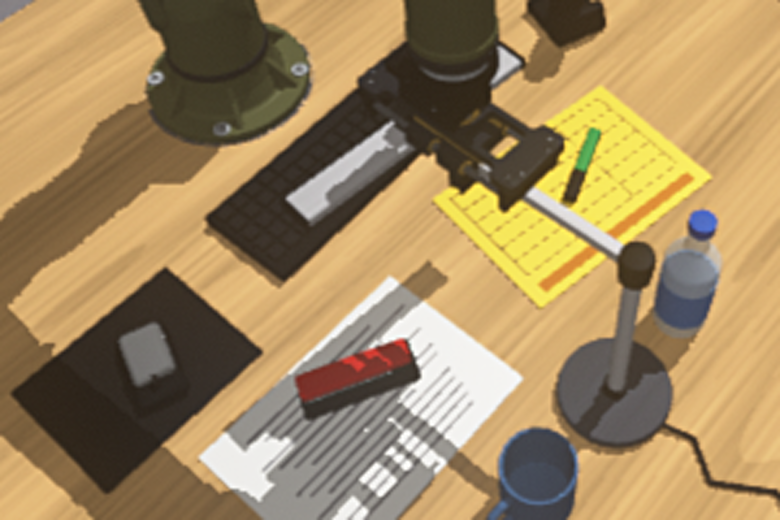

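View pics/top3.png

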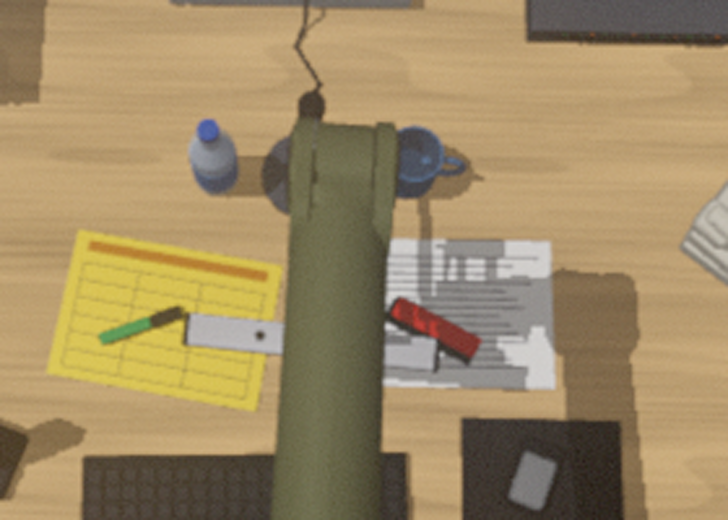

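carry_out --targets '[[[0,0,6],[0,1.5,0]],[[-1,0,10],[0,3,0]],[[-1,0,10],[0,3,0]],[[-1,0,10],[0,3,0]],[[-1,0,10],[0,3,0]],[[-1,0,10],[0,3,0]],[[-1,0,10],[0,3,0]],[[-1,0,10],[0,3,0]],[[-1,0,10],[0,3,0]],[[-1,0,10],[0,3,0]],[[-1,0,7],[0,2,0]],[[0,0,4],[0,1,0]]]'

```text
time_s: 5.95
tool_pos: [0.5236, 0.0514, 0.2563]
tool_rot: [-90.0, 0.0, -32.1]
force: [-1.1, -2.4, 0.4]
grip_width: 0.001
```

```bash
python3 - <<'E'
from h import *
o=env.get_obs();print(o['tool_pos'],o['tool_rot'],o['time_s'],o['force'])
for n in('scene','top'):
    im=env.read_camera(n);im=im[100:300,180:460]
    cv2.imwrite(f'pics/{n}4.png',cv2.resize(im[:,:,::-1],None,fx=2.8,fy=2.8,interpolation=cv2.INTER_CUBIC))
    for k in('bar_middle','lamp_arm'):
      r=rect(n,k,.261)
      if r: print(n,k,r[:3])
E
```

```text
[0.52362806 0.05141896 0.25631033] [-9.00421286e+01  7.74759176e-03 -3.21267295e+01] 5.95 [-1.07430657 -2.44686574  0.37609998]
scene bar_middle (0.66, 915, ((459.092041015625, 107.54524230957031), (296.9046325683594, 47.02210235595703), 52.98229217529297))
scene lamp_arm (0.93, 1258, ((560.6249389648438, 28.6844482421875), (296.3926696777344, 304.39056396484375), 52.74642562866211))
top bar_middle (0.67, 508, ((488.3155517578125, 160.68341064453125), (181.67303466796875, 36.03916931152344), 52.74018478393555))
top lamp_arm (0.84, 719, ((604.096435546875, 78.57672119140625), (178.11351013183594, 321.5375061035156), 53.73590087890625))
```

View pics/scene4.png

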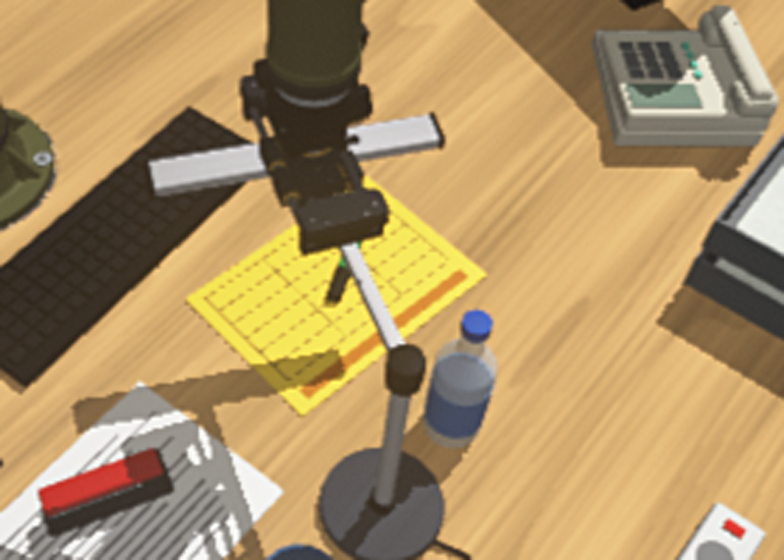

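View pics/top4.png

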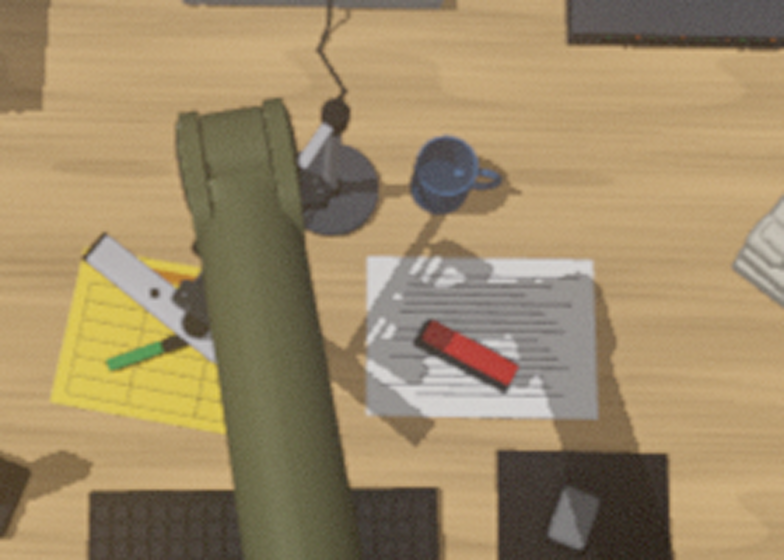

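carry_out --targets '[[[0,0,6],[0,2,0]],[[-1,0,10],[0,3,0]],[[-1,0,10],[0,3,0]],[[0,0,6],[0,2,0]],[[0,0,4],[0,1,0]],[[0,0,0],[0,0,0]],[[0,0,0],[0,0,0]]]'

```text
time_s: 6.95
tool_pos: [0.5436, 0.0821, 0.2566]
tool_rot: [-89.9, -0.0, -43.0]
force: [0.5, -0.2, -0.6]
grip_width: -0.0
```

```bash
python3 - <<'E'
from h import *
o=env.get_obs();print(o['tool_pos'],o['tool_rot'],o['time_s'],o['force'])
for n in('scene','top'):
    im=env.read_camera(n);im=im[100:300,180:460]
    cv2.imwrite(f'pics/{n}5.png',cv2.resize(im[:,:,::-1],None,fx=2.8,fy=2.8,interpolation=cv2.INTER_CUBIC))
    for k in('bar_middle',):
      r=rect(n,k,.261)
      if r: print(n,k,r[:3])
E
```

```text
[0.54356478 0.08206358 0.25659841] [-8.99429766e+01 -2.26873323e-02 -4.30285843e+01] 6.95 [ 0.47676099 -0.1809703  -0.59660959]
scene bar_middle (0.69, 963, ((491.3524475097656, 147.39547729492188), (302.165771484375, 53.27295684814453), 41.158592224121094))
top bar_middle (0.66, 664, ((506.5596923828125, 177.45164489746094), (241.32232666015625, 41.84557342529297), 40.41745376586914))
```

View pics/scene5.png

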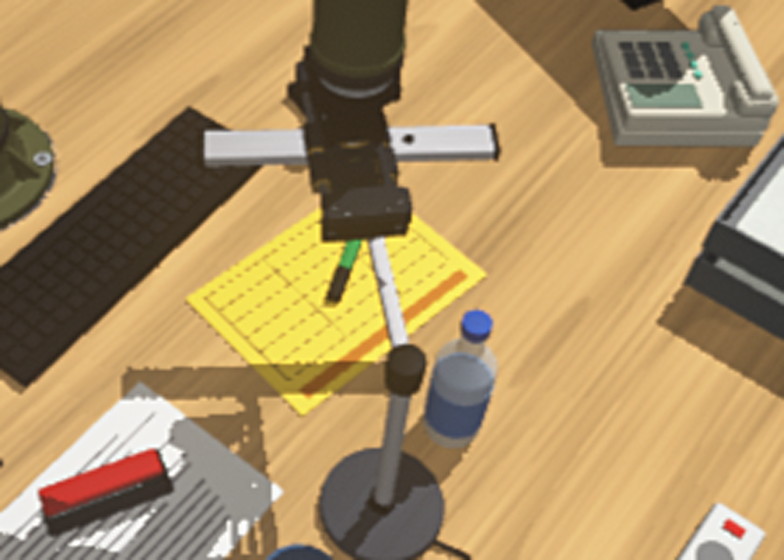

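carry_out --targets '[[[0,0,-15],[0,0,0]],[[0,0,-25],[0,0,0]],[[0,-30,0],[0,0,0]],[[0,-30,0],[0,0,0]],[[0,-30,0],[0,0,0]],[[0,0,0],[0,0,0]]]'

```text
time_s: 7.75
tool_pos: [0.5179, 0.0532, 0.3511]
tool_rot: [-89.7, -0.3, -43.1]
force: [0.2, 0.2, 0.5]
grip_width: 0.0002
```

```bash
python3 - <<'E'
from h import *
from plan import *
import json
o=env.get_obs();p=o['tool_pos'];y=o['tool_rot'][2];print(p,y,o['time_s'],o['qpos'])
g=(.613,.191,.345,41)
print(json.dumps(rows(p,y,lin((*p,y),g,11))))
E
```

```text
[0.5179 0.0532 0.3511] -43.06919956845515 7.75 [ 29.3478   2.0881 -39.0152  88.0432   1.3959  89.8729 -52.7092]
[[[-2, 1, 15], [0, -7.6, 0]], [[0, 1, 15], [0, -7.6, 0]], [[2, 1, 15], [0, -7.6, 0]], [[4, 1, 15], [0, -7.6, 0]], [[6, 1, 14], [0, -7.6, 0]], [[8, 1, 13], [0, -7.6, 0]], [[9, 1, 12], [0, -7.6, 0]], [[11, 1, 11], [0, -7.6, 0]], [[12, 1, 9], [0, -7.6, 0]], [[13, 1, 8], [0, -7.6, 0]], [[14, 1, 6], [0, -7.6, 0]]]
```

carry_out --targets '[[[-2,0,15],[0,-7.6,0]],[[0,0,15],[0,-7.6,0]],[[2,0,15],[0,-7.6,0]],[[4,0,15],[0,-7.6,0]],[[6,0,14],[0,-7.6,0]],[[8,0,13],[0,-7.6,0]],[[9,0,12],[0,-7.6,0]],[[11,0,11],[0,-7.6,0]],[[12,0,9],[0,-7.6,0]],[[13,0,8],[0,-7.6,0]],[[14,0,6],[0,-7.6,0]],[[0,0,0],[0,0,0]]]'

```text
time_s: 8.95
tool_pos: [0.612, 0.1915, 0.3451]
tool_rot: [-89.9, 0.0, 40.7]
force: [-0.1, 0.4, -1.4]
grip_width: 0.0007
```

```bash
python3 - <<'E'
from h import *
o=env.get_obs();print(o['tool_pos'],o['tool_rot'],o['time_s'],o['force'])
for n in('scene','top'):
    im=env.read_camera(n);im=im[100:300,180:460]
    cv2.imwrite(f'pics/{n}6.png',cv2.resize(im[:,:,::-1],None,fx=2.8,fy=2.8,interpolation=cv2.INTER_CUBIC))
    for k in('bar_middle',):
      r=rect(n,k,.261)
      if r: print(n,k,r[:3])
E
```

```text
[0.61202478 0.19150306 0.34507102] [-8.98557961e+01  1.44969039e-02  4.07416469e+01] 8.95 [-0.14312049  0.39464522 -1.41600154]
scene bar_middle (0.74, 1299, ((489.4334716796875, 150.45379638671875), (298.00970458984375, 54.149593353271484), 40.959686279296875))
top bar_middle (0.79, 441, ((531.61474609375, 199.74371337890625), (176.542236328125, 39.681488037109375), 41.51853561401367))
```

View pics/scene6.png

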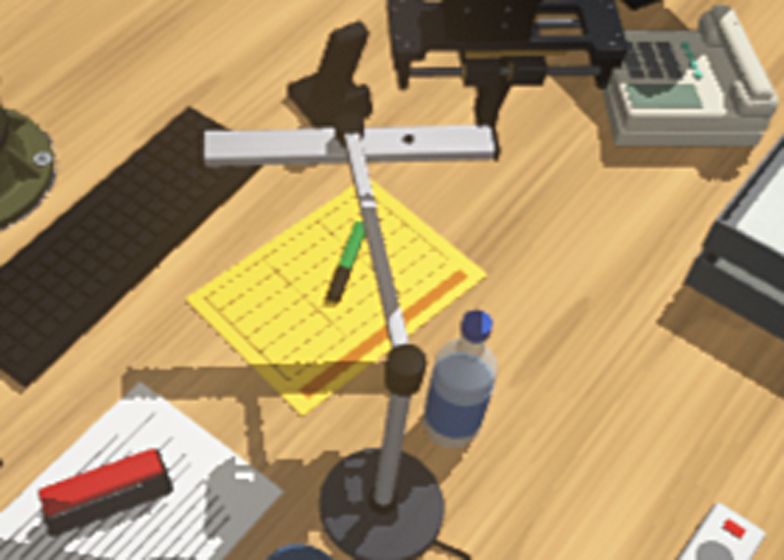

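View pics/top6.png

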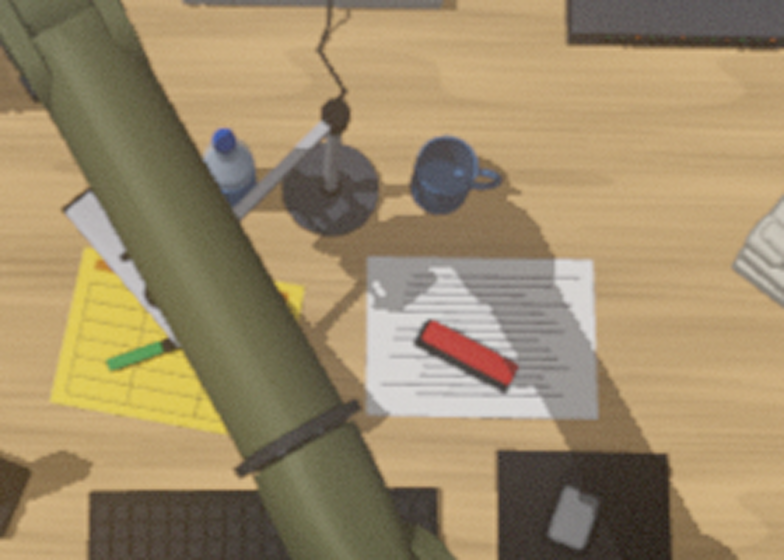

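carry_out --targets '[[[0,25,0],[0,0,0]],[[0,30,0],[0,0,0]],[[0,30,0],[0,0,0]],[[0,20,0],[0,0,0]],[[0,0,0],[0,0,0]],[[0,0,8],[0,0,0]],[[0,0,8],[0,0,0]],[[0,0,0],[0,0,0]]]'

```text
time_s: 9.95
tool_pos: [0.6009, 0.2044, 0.2435]
tool_rot: [-90.0, -0.2, 40.7]
force: [0.2, 0.4, -1.2]
grip_width: 0.0007
```

```bash
python3 - <<'E'
from h import *
o=env.get_obs();print(o['tool_pos'],o['tool_rot'],o['time_s'],o['force'])
for n in('scene',):
    im=env.read_camera(n);im=im[50:250,180:460]
    cv2.imwrite(f'pics/{n}7.png',cv2.resize(im[:,:,::-1],None,fx=2.8,fy=2.8,interpolation=cv2.INTER_CUBIC))
    for k in('bar_middle',):
      r=rect(n,k,.261)
      if r: print(n,k,r[:3])
E
```

```text
[0.60087002 0.20439394 0.24352931] [-90.02570189  -0.15359378  40.6873293 ] 9.95 [ 0.21444609  0.41006652 -1.15819696]
```

View pics/scene7.png

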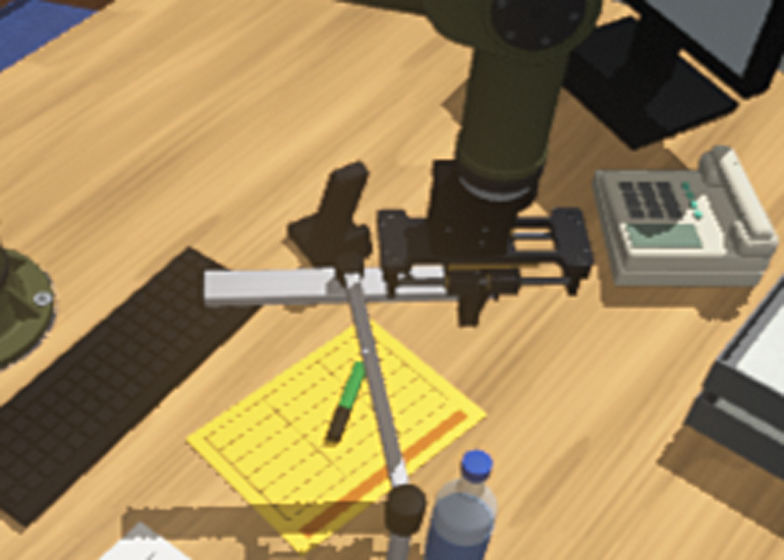

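carry_out --targets '[[[0,4,4],[0,0,0]],[[0,0,4],[0,0,0]],[[0,0,3],[0,-1,0]],[[1,0,4],[0,-2,0]],[[1,0,6],[0,-3,0]],[[2,0,6],[0,-3,0]],[[1,0,6],[0,-3,0]],[[2,0,6],[0,-3,0]],[[1,0,6],[0,-3,0]],[[2,0,6],[0,-3,0]],[[1,0,4],[0,-2,0]],[[0,0,0],[0,0,0]]]'

```text
time_s: 11.25
tool_pos: [0.5667, 0.2469, 0.2376]
tool_rot: [-90.0, -0.0, 63.7]
force: [-0.3, -0.1, 0.7]
grip_width: 0.0
```

```bash
python3 - <<'E'
from h import *
o=env.get_obs();print(o['tool_pos'],o['tool_rot'],o['time_s'],o['force'])
for n in('scene','top'):
    im=env.read_camera(n);im=im[80:280,180:460]
    cv2.imwrite(f'pics/{n}8.png',cv2.resize(im[:,:,::-1],None,fx=2.8,fy=2.8,interpolation=cv2.INTER_CUBIC))
    for k in('bar_middle',):
      r=rect(n,k,.261)
      if r: print(n,k,r[:3])
E
```

```text
[0.56669319 0.24693777 0.23762046] [-8.99883637e+01 -1.09216405e-02  6.36503035e+01] 11.25 [-0.29475076 -0.06797705  0.67407399]
scene bar_middle (0.73, 831, ((481.1814880371094, 133.22459411621094), (263.70465087890625, 46.58216094970703), 63.33354568481445))
top bar_middle (0.69, 154, ((485.34429931640625, 156.03793334960938), (305.3868103027344, 28.050182342529297), 67.22241973876953))
```

View pics/scene8.png

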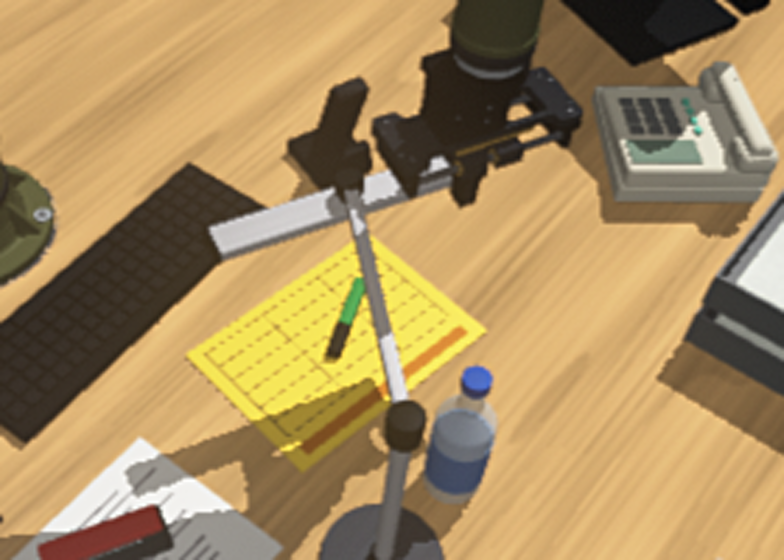

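View pics/top8.png

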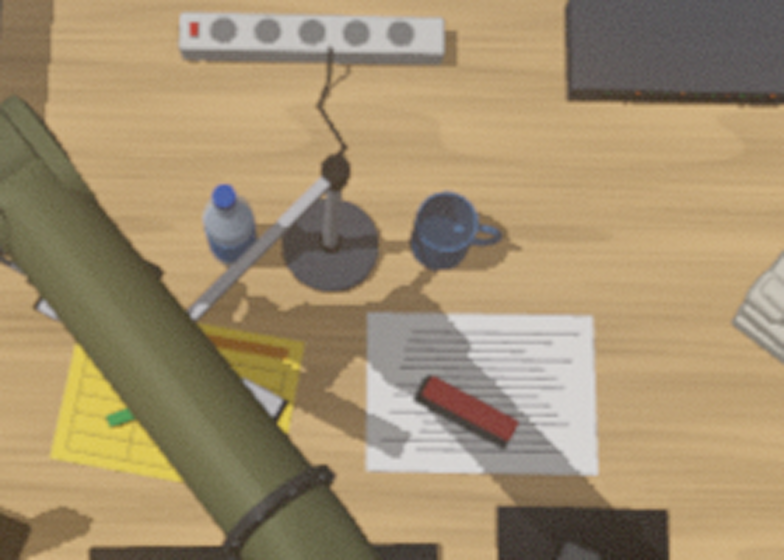

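The bar is now at about 64° and turning well. It needs about 17° more.

carry_out --targets '[[[1,0,4],[0,-2,0]],[[1,0,6],[0,-3,0]],[[2,0,6],[0,-3,0]],[[1,0,6],[0,-3,0]],[[2,0,6],[0,-3,0]],[[1,0,4],[0,-2,0]],[[0,0,2],[0,-1,0]],[[0,0,0],[0,0,0]]]'

```text
time_s: 12.25
tool_pos: [0.5377, 0.265, 0.2376]
tool_rot: [-90.0, 0.0, 80.6]
force: [-0.0, 1.0, 0.3]
grip_width: 0.0006
```

```bash
python3 - <<'E'
from h import *
o=env.get_obs();print(o['tool_pos'],o['tool_rot'],o['time_s'],o['force'])
for n in('scene','top'):
    im=env.read_camera(n);im=im[80:280,180:460]
    cv2.imwrite(f'pics/{n}9.png',cv2.resize(im[:,:,::-1],None,fx=2.8,fy=2.8,interpolation=cv2.INTER_CUBIC))
    for k in('bar_middle',):
      r=rect(n,k,.261)
      if r: print(n,k,r[:3])
E
```

```text
[0.53769891 0.26499523 0.23758761] [-9.00003767e+01  5.15024897e-03  8.05614291e+01] 12.25 [-0.0409845   0.97994883  0.33596707]
scene bar_middle (0.8, 796, ((483.0772399902344, 108.73396301269531), (219.50277709960938, 44.595985412597656), 80.65731048583984))
top bar_middle (0.58, 1062, ((526.0346069335938, 78.46597290039062), (207.80960083007812, 413.4981994628906), 33.6079216003418))
```

View pics/scene9.png

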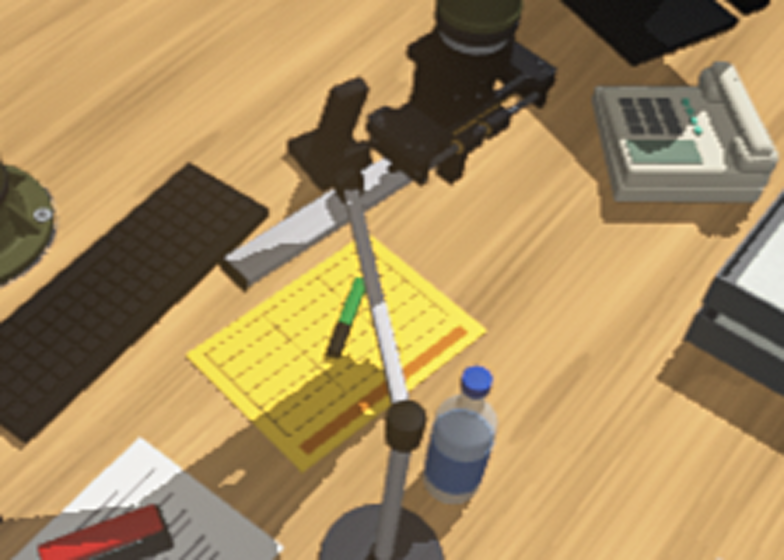

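carry_out --targets '[[[0,0,-8],[0,0,0]],[[0,0,-20],[0,0,0]],[[0,0,-25],[0,0,0]],[[0,-30,0],[0,0,0]],[[0,-40,0],[0,0,0]],[[0,-40,0],[0,0,0]],[[30,0,-20],[0,0,0]],[[40,0,-20],[0,0,0]],[[40,0,-20],[0,0,0]],[[40,0,-20],[0,0,0]],[[40,0,-20],[0,0,0]],[[0,0,0],[0,0,0]]]'

```text
time_s: 13.65
tool_pos: [0.7175, 0.4297, 0.3398]
tool_rot: [-89.6, -0.1, 80.8]
force: [-0.4, 1.5, -2.3]
grip_width: 0.0004
```

```bash
python3 - <<'E'
from h import *
o=env.get_obs();print(o['tool_pos'],o['tool_rot'],o['time_s'],o['force'])
for n in('scene','top'):
    full=env.read_camera(n);im=full[80:280,180:460] if n=='scene' else full[100:300,140:420]
    cv2.imwrite(f'pics/{n}10.png',cv2.resize(im[:,:,::-1],None,fx=2.8,fy=2.8,interpolation=cv2.INTER_CUBIC))
    for k,z in(('bar_middle',.261),('yellow_form',.002)):
      r=rect(n,k,z)
      if r: print(n,k,r[:3])
E
```

```text
[0.71745759 0.42965279 0.33981261] [-8.95783721e+01 -6.08764365e-02  8.08275159e+01] 13.65 [-0.42311917  1.52664704 -2.30004248]
scene yellow_form (0.93, 4161, ((480.113525390625, 160.7168731689453), (303.56573486328125, 218.95709228515625), 81.718994140625))
top bar_middle (0.91, 468, ((471.56005859375, 76.34867095947266), (136.61619567871094, 38.28647994995117), 79.83441925048828))
top yellow_form (0.85, 1008, ((481.45269775390625, 161.76095581054688), (297.6905212402344, 209.33187866210938), 80.90718078613281))
```

View pics/scene10.png

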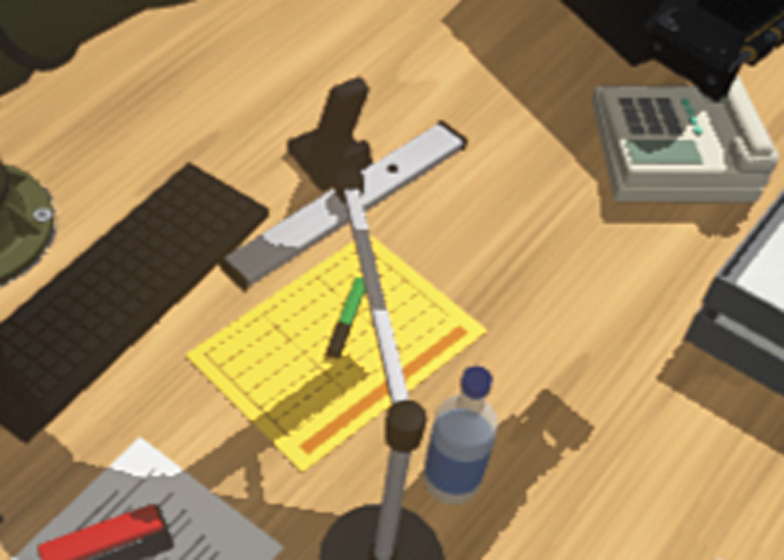

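View pics/top10.png

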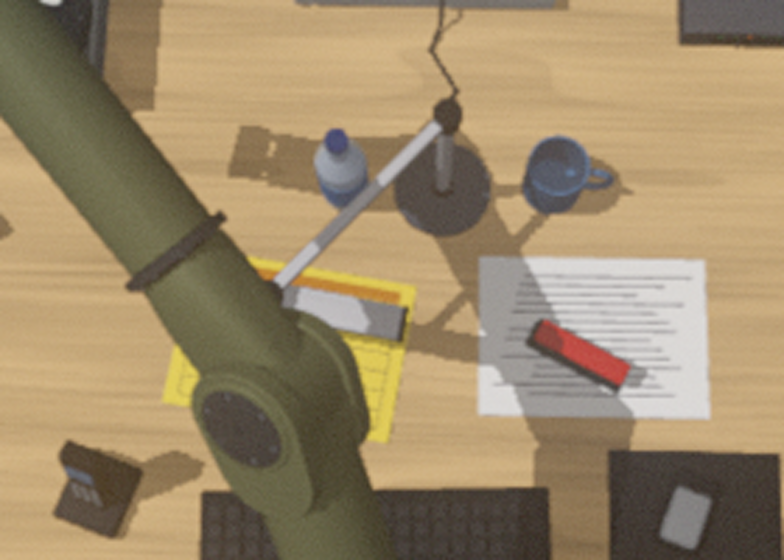

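```bash
python3 - <<'E'
from h import *
full=env.read_camera('scene');g=cv2.resize(full[80:280,180:460][:,:,::-1],None,fx=2.8,fy=2.8,interpolation=cv2.INTER_CUBIC).copy()
f=lambda u,v:(180+(u+.5)/2.8-.5,80+(v+.5)/2.8-.5)
A=ray('scene',f(453,131),.261);B=ray('scene',f(233,268),.261);print(A,B,(A+B)/2,np.hypot(*(A-B)[:2]),np.degrees(np.arctan2(*(A-B)[[1,0]])))
def dr(P,a,col):
    d=np.array([np.cos(a),np.sin(a),0]);n=np.array([-d[1],d[0],0]);P=np.array([*P,.261])
    pts=np.array([(proj('scene',P+s*.15*d+t*.02*n)-[180,80]+.5)*2.8-.5 for s,t in((1,1),(1,-1),(-1,-1),(-1,1))])
    cv2.polylines(g,[pts.round().astype(int)],True,col,1)
dr((.491,.158),np.radians(80.6),(0,0,255)); dr((.491,.158),np.radians(84),(255,0,0))
cv2.imwrite('pics/ov.png',g)
o=env.get_obs();print(o['tool_pos'],o['force'],o['time_s'])
E
```

```text
[0.5133217  0.30013467 0.261     ] [0.46105098 0.01258346 0.261     ] [0.48718634 0.15635907 0.261     ] 0.29226345353338806 79.69733770612318
[0.7177165  0.41902458 0.35079042] [ 0.24198114 -0.24328578  0.72403965] 14.0
```

View pics/ov.png

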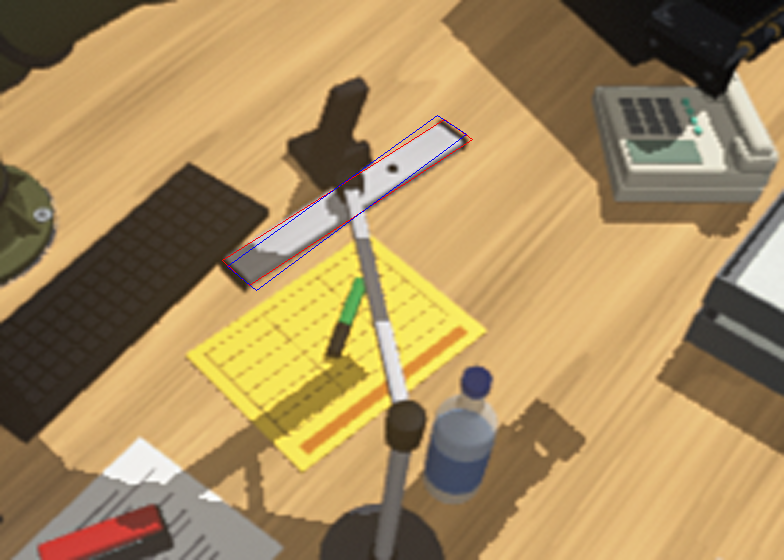

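The red model outline (80.6°) lies on the bar. The bar's middle is about 8 mm from the form's middle and about 1° off parallel, and the robot is clear of everything.

```bash
python3 - <<'E'
from cell import env
print(env.sign_off())
E
```

```text
the job is handed in; nothing more can be done
None
```

The lamp is now over the yellow form and the job is handed in. I pushed the arm about 56° round with the shut fingers. Then I pushed near one end of the bar to turn it about 40°. The robot stood clear of everything when I handed in.

| Last check | Measured | Limit |
|---|---|---|
| Bar middle to form middle | about 8 mm | 30 mm |
| Angle to the form's long sides | about 1° | 9° |
| Push force (end-of-move readings) | up to about 4 N | 30 N |
| Time used | about 14 s | 59 s |

- **Loose things:** in the last pictures they all looked to be where they started. I judged this by eye and did not measure each one.
- **Bar position:** it comes mainly from the scene camera. In the last top picture the robot's forearm hid half the bar, so its middle could not be read there, though the bar angle it gave (79.8°) agreed. The form's position agreed between both cameras.
- **Missed detections:** the network found no bar in the last scene picture, so I marked the bar's ends by hand and checked them with a model outline, which matched. An earlier top-camera detection of the bar (33.6°) was also plainly wrong, and I ignored it.

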